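Hold the spring probe on the weld check mark

TASK

Take the spring-tipped probe out of its stand and hold its tip inside the painted ring (not the cross) on the tilted weld test plate, with the probe square to the plate and pushed in lightly until its plunger is about half way in. Be gentle with the plate and leave the positioner's setting and the things lying around as they are. Finish while still holding the probe there, steady: do not put it back or let go.

Things in the scene. Friction and masses are not known exactly. Their poses are not given: they have to be found in the camera images.
- probe: Loose pen-type probe, 0.2 kg, upright in the stand, collar on its top. Origin on its axis at the collar's underside; z along the axis, away from the tip. Collar 40 mm diameter, z = 0 to 6 mm; square black handle 24 x 24 mm (faces across x and y), z = 6 to 70; 16 mm round button to 76; steel nose 18 mm diameter down to z = -45; thin sprung plunger, tip at z = -60 when out.
- probe_tip (a point): The very end of the plunger's rounded tip (8 mm diameter), on the probe's axis, 60 mm below the probe's origin when the plunger is out; z points up along the probe, away from the tip.
- plunger (a joint): How far the probe's plunger is pushed in (m): 0 fully out, 0.012 fully in. Its spring takes about 1 N to start it, 3.4 N at half way (0.006) and 5.8 N fully in.
- stand: Fixed grey block, 70 x 70 x 80 mm high, with an upright round hole, 29 mm diameter, right through its middle, in which the probe's nose hangs. Origin at the centre of its underside, z up. It may stand on either side of the bench.
- positioner: Tilt-and-turn welding positioner fixed on either side of the bench: base 180 (x) x 240 (y) x 12 mm, two cheeks 120 mm high at y = +-104 mm, between them a 172 mm round table with the test plate. Origin under the base's centre, z up. Tilt axis along y at 105 mm height; the table leans its face to its -x by 6 to 26 degrees, turned to any angle. Both axes are stiff and stay put under light forces.
- ring_mark (a point): Centre of the white painted ring (25 mm mean diameter, 3 mm line) on the upper face of the steel test plate (118 x 120 x 8 mm, this face 13 mm above the tilt axis). z: the plate's outward normal; +x: across the plate to the weld bead (5 mm high, 36 mm away) and the white cross, 72 mm away, not the spot wanted. Bolt heads 5 mm high at the corners, 50 mm away.
- hammer: Bystander: loose hammer, 220 mm long, wooden handle, lying flat on the bench in front of the robot, between stand and positioner, its head towards the robot. Leave it.
- angle_iron: Bystander: loose steel angle offcut, 130 mm long (its x), 40 mm wide and high, lying at the far side of the bench. Leave it.
- square_tube: Bystander: loose steel square tube offcut, 110 mm long (its x), 30 mm wide and high, lying at the far side of the bench. Leave it.
There are look-alikes about, which are no part of the job. Leave any orange or purple look-alike of the probe alone.

How it is judged:
By the outcome, as a careful person would: the job done as asked, in the order asked, and still so for the second after the job is handed in, while the arm keeps its last pose, push and grip.
It also fails if it takes over 34 s, if anything falls off the work surface, if the arm or the gripper's body presses on something with over 40 N, if the wrist force passes 120 N, or if a joint passes its speed limit or range.

ROBOT

A 6-joint arm with a two-finger parallel gripper is mounted at the origin on the work surface. World frame = base frame: x ahead of the robot, y to its left, z up, the work surface at z = 0. Lengths are in m, angles in degrees, forces in N, time in s.
With the tool pointing down it reaches from about 0.4 to 0.825 m from the base axis. Payload 7 kg.
Tool frame: the origin (TCP) lies between the finger pads; the fingertips stand 22 mm ahead of it and the grasp point (between the pads) lies 3 mm ahead of it; z points along the fingers, y is the line along which they close (so a half turn about z gives the same grasp; the last joint's range is limited). The gripper opens to 88 mm and grips with 3 to 60 N. Pads are 19 mm wide; open, the fingers measure 130 mm over their backs; the gripper's body (78 mm by 193 mm) begins 47 mm behind the grasp point.
Start: joints at [93.742, 20.546, 0.682, 0, -70.136, -16.507], TCP at [0.149, 0.658, 0.249] pointing down, gripper open.
Joint ranges: [-176.03, 176.03], [-82.01, 121.73], [-58.28, 71.71], [-173.87, 95.51], [-174.79, -0.11], [-173.66, 173.66]. Speed limits (degrees/s): [136.94, 136.94, 172.46, 180, 180, 180].

INTERFACE

Orientations are given as [roll, pitch, yaw] about the fixed x, y, z axes, in that order (R = Rz(yaw) Ry(pitch) Rx(roll)).
In Python, from plant import ctrl gives the robot as it stands.
- The arm moves only by the tool apply_moves, never from a script. Its argument "targets" is a list of rows, each an object with "travel": the shift along the tool's x, y, z in mm, a list of three; "roll": the turn about the tool's z in degrees; "jaw": the finger opening in mm, from 0 to 87.6. In form: [{"travel": [tx, ty, tz], "roll": roll, "jaw": jaw}, ...]. A call has 1 to 10 rows; each row shifts and turns the commanded pose from where the row before left it, along the tool's axes as they then stand; what a row does not reach is not made up. A row lasts 1/10 s, in which the tool goes at most 50 mm and 8.59 degrees, less where a joint would pass 70% of its speed; a pose out of reach is approached as far as the arm can. A call with a gripper value outside its range is refused whole. The fingers move at their own pace and stop on an object; the grip force is fixed at half the most. Time passes only in rows, so rows that do not move let the fingers close. It gives the time, the measured TCP pose, the force, the opening and the grip force at its end, in the units of the state.
- ctrl.get_obs(): the state, without advancing time (a new reading comes with each control period).
- ctrl.snapshot(name): name is "scene" or "top" or "wrist"; returns the picture (420x560x3 uint8, red, green, blue); there is no depth.
- ctrl.calibration(name): a dict with "K" (3x3 intrinsics, pixels), "extrinsics" (4x4, takes a point from camera to world coordinates); the wrist camera has in their place "hand_eye" (4x4, takes a point from camera to tool coordinates, whose origin is the TCP and whose axes are the flange's). Camera axes: x right, y down, z forward; pixel columns grow to the right and rows downward; lengths in m; the calibration is good to about 2 mm. A picture is of the moment at which its call begins: read the wrist's pose just before it. calibration takes no time and is no camera call.
- ctrl.close_job(): hands the job in; it is judged then, once.
The state is a dict: "clock": time; "joint_pos": joint angles; "qvel": joint speeds; "tau": joint torques, N m; "tool_pos": TCP position; "orientation": TCP orientation; "force": force on the tool from outside, world axes, zero at the start; "moment": the same for the moment, N m; "opening": finger opening in m; "gripper_force": force on a finger pad.
Only numpy, scipy, OpenCV 4.12 (cv2) and the standard library are available. Lean on these libraries where they do the work, as an engineer would, in place of code of your own. Each camera call takes 0.05 s, during which the arm holds its last target. There are 200 camera calls.

## Working session

There is one attempt and no reset: what is moved stays moved. The work goes in short steps, Python scripts to look and compute and a tool call to move; the robot and the scene stay as the last step left them, time stands still between calls to the robot, and variables do not carry over. Pictures are saved under pics/ and viewed, at most 10 in all, crops included, and the job is handed in when it is done.

Besides the shell and the picture viewer there is one more tool, called after ">>>" as name([rows], argument=value, ...), one row to a line, values as JSON. apply_moves: Moves the arm, as the interface text tells. Its arguments: {"type":"object","properties":{"targets":{"type":"array","items":{"type":"object","properties":{"travel":{"type":"array","items":{"type":"number"}},"roll":{"type":"number"},"jaw":{"type":"number"}}}}},"required":["targets"]}

```bash
ls; mkdir -p pics; python3 - <<'E'
from plant import ctrl
import cv2,numpy as np
for n in ["scene","top"]:
    im=ctrl.snapshot(n); cv2.imwrite(f"pics/{n}1.png",im[:,:,::-1])
    c=ctrl.calibration(n); print(n,np.round(c["K"],1).tolist(),np.round(c["extrinsics"],4).tolist())
print(np.round(ctrl.calibration("wrist")["hand_eye"],4).tolist(),ctrl.calibration("wrist")["K"])
print(ctrl.get_obs())
E
```

```text
pics
scene [[535.7, 0.0, 267.5], [0.0, 535.7, 210.0], [0.0, 0.0, 1.0]] [[-0.6756, 0.5973, -0.4322, 1.0], [0.7373, 0.5452, -0.399, 0.3414], [-0.0027, -0.5882, -0.8087, 0.882], [0.0, 0.0, 0.0, 1.0]]
top [[416.4, 0.0, 278.1], [0.0, 416.4, 210.5], [0.0, 0.0, 1.0]] [[-0.0191, -0.9977, 0.0658, 0.5353], [-0.9988, 0.0161, -0.0463, -0.0282], [0.0451, -0.0666, -0.9968, 0.9063], [0.0, 0.0, 0.0, 1.0]]
[[-0.0003, -0.969, -0.247, 0.0665], [1.0, -0.0004, 0.0003, -0.0004], [-0.0004, -0.247, 0.969, -0.1363], [0.0, 0.0, 0.0, 1.0]] [[305.90416223   0.         275.21030015]
 [  0.         305.90416223 208.30827196]
 [  0.           0.           1.        ]]
{'clock': 0.1, 'joint_pos': array([ 9.37435463e+01,  2.05880815e+01,  6.39470521e-01, -1.61564628e-02,
       -7.01363090e+01, -1.65081691e+01]), 'qvel': array([-0.04418135, -0.15822569,  0.15212282, -0.03560563,  0.06335363,
        0.02261081]), 'tau': array([-2.54157530e-03, -5.84167314e+01,  2.93750811e+01,  7.01563239e+00,
        1.01513753e-02, -4.60526132e-05]), 'tool_pos': array([0.14906725, 0.65792471, 0.24771625]), 'orientation': array([ 1.79914264e+02, -9.56936707e-03, -1.27701166e+01]), 'force': array([ 0.49477233, -0.03427134,  0.8982001 ]), 'moment': array([ 0.0058066 , -0.0595486 , -0.01583251]), 'gripper_force': 0.0, 'opening': 0.08777904860636797}
```

View pics/scene1.png

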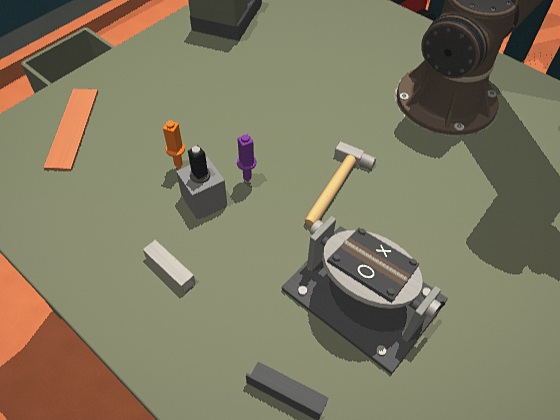

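View pics/top1.png

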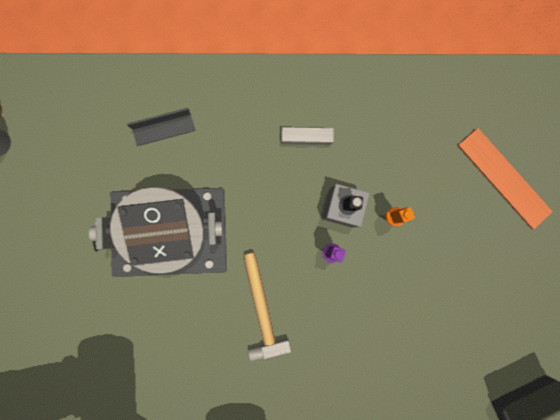

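The stand with the black probe is on the robot's right (top px 350,205), with the orange look-alike at (402,215) and the purple at (334,254). The positioner is on the left, with the ring at top px (152,215) and scene px (366,271), and the cross at top px (159,251) and scene px (384,251). I'll triangulate these points.

```bash
cat > h.py <<'E'
import numpy as np,cv2
from plant import ctrl
from scipy.spatial.transform import Rotation as R
def tool():
    o=ctrl.get_obs(); T=np.eye(4); T[:3,:3]=R.from_euler('xyz',o['orientation'],degrees=True).as_matrix(); T[:3,3]=o['tool_pos']; return T
def cam(n,T=None):
    c=ctrl.calibration(n); return c['K'],(c['extrinsics'] if n!='wrist' else T@c['hand_eye'])
def ray(c,px):
    K,E=c; d=E[:3,:3]@np.linalg.solve(K,[px[0],px[1],1.]); return E[:3,3],d/np.linalg.norm(d)
def onz(c,px,z):
    o,d=ray(c,px); return o+d*(z-o[2])/d[2]
def tri(L):
    A=np.zeros((3,3));b=np.zeros(3);rs=[ray(c,p) for c,p in L]
    for o,d in rs:
        P=np.eye(3)-np.outer(d,d);A+=P;b+=P@o
    x=np.linalg.solve(A,b); return x,max(np.linalg.norm((np.eye(3)-np.outer(d,d))@(x-o)) for o,d in rs)
def proj(c,X):
    K,E=c; p=K@(E[:3,:3].T@(np.asarray(X)-E[:3,3])); return p[:2]/p[2]
def snap(n,f=None):
    T=tool(); im=ctrl.snapshot(n)[:,:,::-1].copy()
    if f: cv2.imwrite('pics/'+f,im)
    return im,cam(n,T)
def blobs(mask,lo=8):
    n,l,s,c=cv2.connectedComponentsWithStats(mask.astype(np.uint8)); return [(s[i,4],c[i].round(1),s[i,:4]) for i in range(1,n) if s[i,4]>=lo]
E
python3 - <<'E'
from h import *
S=cam('scene');T=cam('top')
for n in ['scene','top']:
    im=cv2.imread(f'pics/{n}1.png'); h=cv2.cvtColor(im,cv2.COLOR_BGR2HSV)
    m=(h[...,2]>215)&(h[...,1]<40); print(n,[(a,c.tolist(),s.tolist()) for a,c,s in blobs(m)])
for k,a,b in [('ring',(366,271),(152,215)),('cross',(384,251),(159,251)),('button',(196,149),(357,202))]:
    print(k,*tri([(S,a),(T,b)]))
for k,p,z in [('orange top',(407,213),.1),('purple top',(336,253),.1),('hammer',(262,300),.02),('stand centre',(348,206),.08)]: print(k,onz(T,p,z))
a=cv2.imread('pics/scene1.png')[110:220,140:280];b=cv2.imread('pics/top1.png')[165:275,310:450]
c=cv2.imread('pics/scene1.png')[200:380,270:460]
a=cv2.resize(a,None,fx=2.8,fy=2.8,interpolation=2);b=cv2.resize(b,None,fx=2.8,fy=2.8,interpolation=2)
cv2.imwrite('pics/crop1.png',np.hstack([a,b]))
E
```

```text
scene [(np.int32(11), [317.5, 223.9], [315, 222, 6, 5]), (np.int32(31), [384.9, 250.5], [381, 245, 10, 12]), (np.int32(152), [172.7, 265.7], [144, 246, 48, 39]), (np.int32(61), [365.5, 271.0], [358, 265, 16, 13]), (np.int32(43), [302.4, 289.6], [299, 287, 8, 7]), (np.int32(30), [425.7, 291.0], [423, 288, 7, 7]), (np.int32(31), [434.4, 305.3], [430, 302, 10, 8]), (np.int32(21), [382.5, 351.6], [379, 349, 7, 5])]
top [(np.int32(9), [156.0, 219.8], [153, 217, 6, 5]), (np.int32(10), [159.2, 251.1], [158, 250, 4, 3])]
ring [0.58168641 0.16856086 0.13117473] 0.00027794734409821586
cross [0.51482042 0.16202023 0.10472051] 0.00015215873606254542
button [ 0.59795901 -0.20762673  0.15489036] 0.00018449221608203667
orange top [ 0.57941613 -0.31961233  0.1       ]
purple top [ 0.50395122 -0.17655728  0.1       ]
hammer [ 0.405812   -0.03185877  0.02      ]
stand centre [ 0.59655759 -0.20717465  0.08      ]
```

View pics/crop1.png

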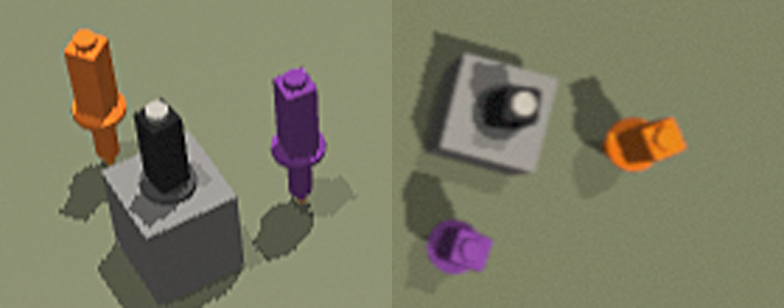

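>>> apply_moves([
  {"travel": [20,16,-10],"jaw": 87},
  {"travel": [37,31,-12],"jaw": 87},
  {"travel": [37,31,-12],"jaw": 87},
  {"travel": [37,31,-12],"jaw": 87},
  {"travel": [37,31,-12],"jaw": 87},
  {"travel": [37,31,-12],"jaw": 87},
  {"travel": [37,31,-12],"jaw": 87},
  {"travel": [37,31,-12],"jaw": 87},
  {"travel": [37,31,-12],"jaw": 87},
  {"travel": [37,31,0],"jaw": 87},
])

```text
validation failed for argument at $.ta...
```

>>> apply_moves([
  {"travel": [37,31,0],"roll": 0,"jaw": 87},
  {"travel": [30,30,0],"jaw": 87},
  {"travel": [20,15,0],"jaw": 87},
  {"travel": [0,0,0],"jaw": 50},
])

```text
validation failed for argument at $.ta...
```

```bash
python3 - <<'E'
from h import *
im,c=snap('wrist','w1.png'); print(tool().round(3)); np.savez('pics/w1.npz',K=c[0],E=c[1])
for X in [(.582,.169,.131),(.515,.162,.105)]: print(proj(c,X))
E
```

```text
[[ 0.975 -0.221 -0.     0.149]
 [-0.221 -0.975 -0.001  0.658]
 [ 0.     0.001 -1.     0.248]
 [ 0.     0.     0.     1.   ]]
[1162.67392832 -984.49992763]
[ 989.99580242 -602.5416945 ]
```

View pics/w1.png

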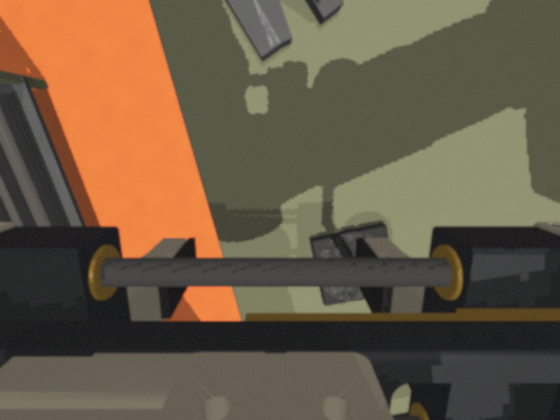

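Moves need every field. The wrist view shows the fingers across its lower half (rows 230–320) and free view above, which is the tool's +x side.

>>> apply_moves([
  {"travel": [20,16,-10],"roll": 0,"jaw": 87},
  {"travel": [37,31,-12],"roll": 0,"jaw": 87},
  {"travel": [37,31,-12],"roll": 0,"jaw": 87},
  {"travel": [37,31,-12],"roll": 0,"jaw": 87},
  {"travel": [37,31,-12],"roll": 0,"jaw": 87},
  {"travel": [37,31,-12],"roll": 0,"jaw": 87},
  {"travel": [37,31,-12],"roll": 0,"jaw": 87},
  {"travel": [37,31,-12],"roll": 0,"jaw": 87},
  {"travel": [37,31,-12],"roll": 0,"jaw": 87},
  {"travel": [30,31,0],"roll": 0,"jaw": 87},
])

```text
clock: 1.15
tool_pos: [0.4229, 0.2926, 0.3563]
orientation: [-179.9, -0.1, -12.8]
force: [1.3, 1.0, 0.5]
opening: 0.0871
gripper_force: 0.0
```

>>> apply_moves([
  {"travel": [30,31,0],"roll": 0,"jaw": 87},
  {"travel": [25,31,0],"roll": 4,"jaw": 87},
  {"travel": [10,20,0],"roll": 0,"jaw": 50},
  {"travel": [0,0,0],"roll": 0,"jaw": 50},
])

```text
clock: 1.55
tool_pos: [0.4655, 0.1969, 0.3546]
orientation: [180.0, 0.0, -17.0]
force: [0.3, 1.0, -0.3]
opening: 0.0763
gripper_force: 0.0
```

```bash
python3 - <<'E'
from h import *
im,c=snap('wrist','w2.png'); print(tool().round(3), ctrl.get_obs()['clock']); np.savez('pics/w2.npz',K=c[0],E=c[1])
for X in [(.582,.169,.131),(.515,.162,.105)]: print(proj(c,X))
E
```

```text
[[ 0.957 -0.291 -0.     0.465]
 [-0.291 -0.957  0.     0.198]
 [-0.    -0.    -1.     0.355]
 [ 0.     0.     0.     1.   ]] 1.6
[268.74562048  80.40948147]
[290.77769094 137.8514142 ]
```

View pics/w2.png

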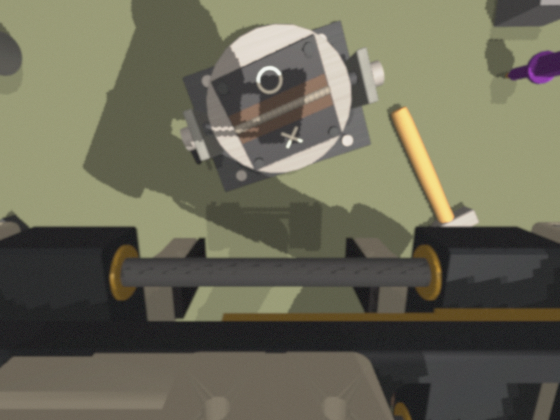

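```bash
python3 - <<'E'
from h import *
S=cam('scene');T=cam('top'); d=np.load('pics/w2.npz'); W=(d['K'],d['E'])
im=cv2.imread('pics/w2.png'); h=cv2.cvtColor(im,cv2.COLOR_BGR2HSV)
m=(h[...,2]>205)&(h[...,1]<45); m[190:]=0
print([(int(a),c.tolist(),s.tolist()) for a,c,s in blobs(m)])
for k,L in [('ring',[(366,270.9),(152,215),(269,80)]),('cross',[(384.9,250.5),(159.3,251.1),(290.5,137.5)])]:
    x,e=tri(list(zip((S,T,W),L))); print(k,x.round(4),e, [ (proj(c,x)-p).round(1) for c,p in zip((S,T,W),L)])
    x2,_=tri(list(zip((S,W),(L[0],L[2])))); print(x2.round(4))
for k,a,b in [('b1',(302.4,289.6),(207,80)),('b2',(382.5,351.6),(207,80)),('b3',(434.4,305.3),(241,175)),('b4',(317.5,223.9),(347,141))]: print(k,onz(S,a,.015),onz(W,b,.015))
print('pins',onz(W,(377,73),.105),onz(W,(190,145),.105),onz(T,(97,234),.105),onz(T,(219,229),.105))
b=cv2.resize(im[0:200,170:400],None,fx=3,fy=3,interpolation=2); cv2.imwrite('pics/w2c.png',b)
E
```

```text
[(1657, [265.9, 41.0], [231, 25, 81, 40]), (1370, [335.5, 77.8], [316, 35, 34, 93]), (109, [267.0, 71.5], [257, 66, 24, 17]), (137, [377.8, 73.6], [373, 66, 11, 16]), (27, [222.2, 128.3], [214, 128, 18, 2]), (419, [234.2, 148.3], [218, 137, 33, 29]), (75, [347.0, 140.1], [343, 136, 9, 10]), (10, [299.5, 140.0], [298, 139, 4, 3]), (738, [301.0, 158.0], [262, 138, 75, 33]), (17, [288.5, 143.7], [287, 141, 4, 7])]
ring [0.5819 0.1685 0.1318] 0.000366022518513336 [array([-0.2,  0. ]), array([-0.2, -0. ]), array([0.2, 0.3])]
[0.5821 0.1688 0.1324]
cross [0.5147 0.1621 0.1061] 0.001276090382152658 [array([-0.8,  0.1]), array([-0.6,  0. ]), array([0.3, 0.6])]
[0.5154 0.163  0.1085]
b1 [0.6252365 0.0801653 0.015    ] [0.62566005 0.2516168  0.015     ]
b2 [0.62318091 0.25449165 0.015     ] [0.62566005 0.2516168  0.015     ]
b3 [0.49128947 0.27273911 0.015     ] [0.48006639 0.24849365 0.015     ]
b4 [0.49537    0.00884681 0.015     ] [0.4822454  0.07783839 0.015     ]
pins [0.55656978 0.04479853 0.105     ] [0.54309985 0.28359415 0.105     ] [0.54923184 0.27738068 0.105     ] [0.55449861 0.04842377 0.105     ]
```

View pics/w2c.png

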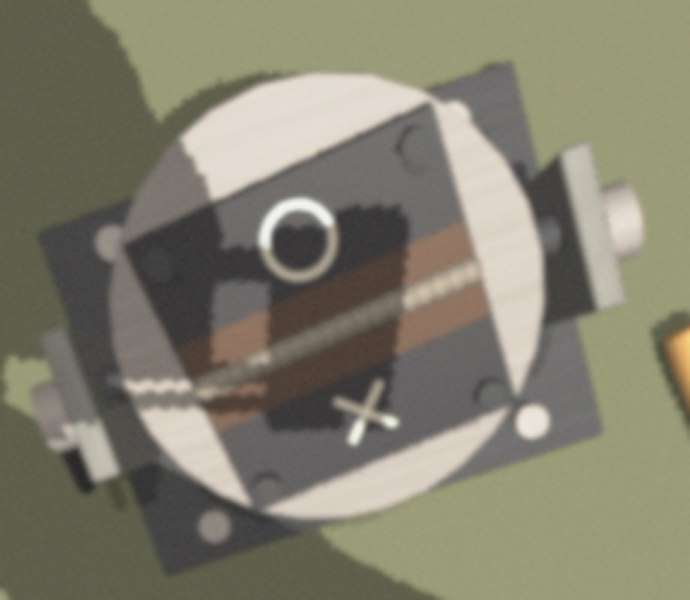

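The ring is at about (0.582, 0.169, 0.132) and the plate normal leans about 20.5° towards −x, with the positioner nearly aligned with the world axes. The arm can only translate and roll. So I'll tilt the probe inside the pads by levering its nose against the rim of the stand's hole. First I'll go to look at the probe.

>>> apply_moves([
  {"travel": [20,22,0],"roll": 0,"jaw": 50},
  {"travel": [33,35,5],"roll": 0,"jaw": 50},
  {"travel": [33,35,5],"roll": 0,"jaw": 50},
  {"travel": [33,35,5],"roll": 0,"jaw": 50},
  {"travel": [33,35,5],"roll": 0,"jaw": 50},
  {"travel": [33,35,5],"roll": 0,"jaw": 50},
  {"travel": [33,35,5],"roll": 0,"jaw": 50},
  {"travel": [33,35,5],"roll": 0,"jaw": 50},
  {"travel": [33,35,5],"roll": 0,"jaw": 50},
  {"travel": [33,35,5],"roll": 0,"jaw": 50},
])

```text
clock: 2.6
tool_pos: [0.6726, -0.2154, 0.3088]
orientation: [-180.0, 0.0, -16.7]
force: [1.0, 1.5, 0.4]
opening: 0.0497
gripper_force: 0.0
```

>>> apply_moves([
  {"travel": [9,11,5],"roll": 8.5,"jaw": 46},
  {"travel": [0,0,0],"roll": 8.5,"jaw": 46},
  {"travel": [0,0,0],"roll": 8.5,"jaw": 46},
  {"travel": [0,0,0],"roll": 8.5,"jaw": 46},
  {"travel": [0,0,0],"roll": 8.5,"jaw": 46},
  {"travel": [0,0,0],"roll": 8.5,"jaw": 46},
  {"travel": [0,0,0],"roll": 8.5,"jaw": 46},
  {"travel": [0,0,0],"roll": 8.5,"jaw": 46},
  {"travel": [0,0,0],"roll": 8.5,"jaw": 46},
  {"travel": [0,0,0],"roll": 8.5,"jaw": 46},
])

```text
clock: 3.6
tool_pos: [0.6775, -0.2265, 0.304]
orientation: [180.0, 0.0, -102.0]
force: [0.5, 0.2, 0.5]
opening: 0.0461
gripper_force: 0.0
```

>>> apply_moves([
  {"travel": [0,0,0],"roll": 8.5,"jaw": 46},
  {"travel": [0,0,0],"roll": 8.5,"jaw": 46},
  {"travel": [0,0,0],"roll": 8.5,"jaw": 46},
  {"travel": [0,0,0],"roll": 8.5,"jaw": 46},
  {"travel": [0,0,0],"roll": 8.5,"jaw": 46},
  {"travel": [0,0,0],"roll": 8.5,"jaw": 46},
  {"travel": [0,0,0],"roll": 8.5,"jaw": 46},
  {"travel": [0,0,0],"roll": 8.5,"jaw": 46},
  {"travel": [0,0,0],"roll": 8.5,"jaw": 46},
  {"travel": [0,0,0],"roll": 8.5,"jaw": 46},
])

```text
clock: 4.6
tool_pos: [0.6774, -0.2265, 0.304]
orientation: [180.0, -0.0, 173.0]
force: [-0.4, -0.1, -0.8]
opening: 0.0462
gripper_force: 0.0
```

>>> apply_moves([
  {"travel": [0,0,0],"roll": 8.5,"jaw": 46},
  {"travel": [0,0,0],"roll": 2,"jaw": 46},
  {"travel": [0,0,0],"roll": 0,"jaw": 46},
])

```text
clock: 4.9
tool_pos: [0.6774, -0.2266, 0.304]
orientation: [180.0, -0.0, 162.8]
force: [0.8, -0.0, -0.1]
opening: 0.0461
gripper_force: 0.0
```

```bash
python3 - <<'E'
from h import *
im,c=snap('wrist'); print(tool().round(3), ctrl.get_obs()['joint_pos'].round(1)); np.savez('pics/w3.npz',K=c[0],E=c[1])
cv2.imwrite('pics/w3.png',im); p=proj(c,(.598,-.2076,.12)); print(p)
x0,y0=int(max(0,p[0]-110)),int(max(0,p[1]-90)); print(x0,y0)
cv2.imwrite('pics/w3c.png',cv2.resize(im[y0:y0+190,x0:x0+230],None,fx=3,fy=3,interpolation=2))
S=cam('scene');T=cam('top'); d=np.load('pics/w2.npz'); W=(d['K'],d['E'])
for k,L in [('ring',[(366,270.9),(152,215),(269.3,80)]),('cross',[(385.2,250.5),(159.3,251.1),(292,136.9)])]:
    x,e=tri(list(zip((S,T,W),L))); print(k,x.round(4),e)
E
```

```text
[[-0.956  0.295 -0.001  0.677]
 [ 0.295  0.956  0.    -0.227]
 [ 0.001 -0.    -1.     0.304]
 [ 0.     0.     0.     1.   ]] [  -2.9   22.9   11.3   -0.   -78.5 -104.2]
[269.5832982  114.08298173]
159 24
ring [0.5819 0.1684 0.1317] 0.0004058492163195879
cross [0.5148 0.1616 0.1067] 0.0021669720933520263
```

View pics/w3c.png

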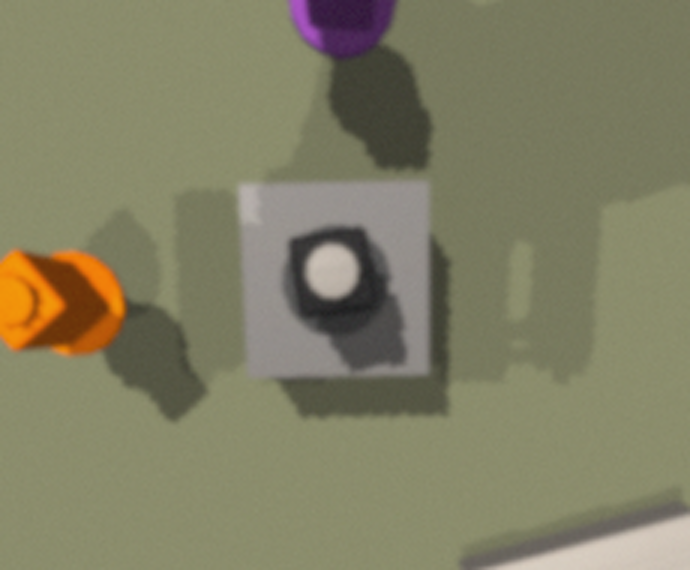

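The crop shows the white button at (332,272) on the black handle, which is turned about 10° counter-clockwise. The stand's top centre is near (337,280). I need a roll of −10° plus offsets to go down.

```bash
python3 - <<'E'
from h import *
d=np.load('pics/w3.npz'); W=(d['K'],d['E'])
b=onz(W,(269.7,114.7),.156); s=onz(W,(271.3,117.3),.08); print(b,s)
S=cam('scene');T=cam('top')
print(tri([(S,(196,149)),(T,(357,202)),(W,(269.7,114.7))]))
t=tool(); 
for q in (b,s): print((t[:3,:3].T@(q-t[:3,3])*1000).round(1))
E
```

```text
[ 0.60037172 -0.20755678  0.156     ] [ 0.59984771 -0.20690647  0.08      ]
(array([ 0.5988502 , -0.20741997,  0.155364  ]), np.float64(0.0014948785345815364))
[ 79.1  -4.3 148.2]
[ 79.8  -3.8 224.2]
```

>>> apply_moves([
  {"travel": [30,-2,10],"roll": 0,"jaw": 46},
  {"travel": [30,-1,20],"roll": 0,"jaw": 46},
  {"travel": [19,-1,20],"roll": 0,"jaw": 46},
  {"travel": [0,0,20],"roll": -5,"jaw": 46},
  {"travel": [0,0,10],"roll": -5,"jaw": 46},
  {"travel": [0,0,20],"roll": 0,"jaw": 46},
  {"travel": [0,0,25],"roll": 0,"jaw": 46},
  {"travel": [0,0,25],"roll": 0,"jaw": 46},
  {"travel": [0,0,20],"roll": 0,"jaw": 46},
  {"travel": [0,0,7],"roll": 0,"jaw": 46},
])

```text
clock: 5.95
tool_pos: [0.5993, -0.2076, 0.1252]
orientation: [180.0, -0.2, 172.8]
force: [-0.5, -0.2, -0.6]
opening: 0.0459
gripper_force: 0.0
```

>>> apply_moves([
  {"travel": [0,0,0],"roll": 0,"jaw": 46},
  {"travel": [0,0,0],"roll": 0,"jaw": 30},
  {"travel": [0,0,0],"roll": 0,"jaw": 26},
  {"travel": [0,0,0],"roll": 0,"jaw": 15},
  {"travel": [0,0,0],"roll": 0,"jaw": 15},
  {"travel": [0,0,0],"roll": 0,"jaw": 15},
  {"travel": [0,0,0],"roll": 0,"jaw": 15},
])

```text
clock: 6.65
tool_pos: [0.6008, -0.2082, 0.1285]
orientation: [-180.0, 0.1, 172.8]
force: [-0.5, 2.3, 6.8]
opening: 0.0242
gripper_force: 29.8
```

```bash
python3 - <<'E'
from h import *
im,c=snap('wrist','w4.png'); o=ctrl.get_obs(); print(tool().round(4), o['joint_pos'].round(1),o['opening'],o['gripper_force'],o['clock'])
s,_=snap('scene','s4.png')
a=cv2.resize(s[90:240,120:300],None,fx=2.6,fy=2.6,interpolation=2); b=cv2.resize(im[60:350,150:400],None,fx=1.3,fy=1.345,interpolation=2)
print(a.shape,b.shape); cv2.imwrite('pics/c4.png',np.hstack([a,b]))
E
```

```text
[[-9.920e-01  1.261e-01  1.400e-03  6.008e-01]
 [ 1.261e-01  9.920e-01 -3.000e-04 -2.082e-01]
 [-1.400e-03 -1.000e-04 -1.000e+00  1.285e-01]
 [ 0.000e+00  0.000e+00  0.000e+00  1.000e+00]] [ -1.5  22.4 -13.3   0.  -54.2 -95.7] 0.023568569789386856 29.80581521987915 6.7
(390, 468, 3) (390, 325, 3)
```

View pics/c4.png

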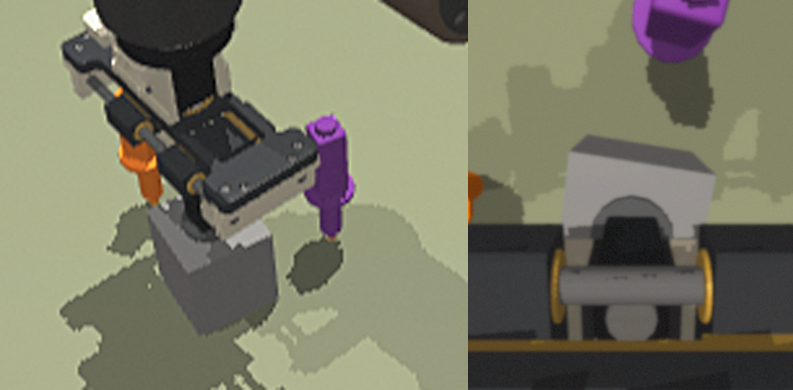

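The gripper holds the handle between the pads: opening 23.6 mm, grip 30 N. The collar is visible below the pads at (632,212) of the composite. Next I lift 23 mm so part of the nose stays in the hole, then lever along −x.

>>> apply_moves([
  {"travel": [0,0,-3],"roll": 0,"jaw": 15},
  {"travel": [0,0,-5],"roll": 0,"jaw": 15},
  {"travel": [0,0,-7],"roll": 0,"jaw": 15},
  {"travel": [0,0,-5],"roll": 0,"jaw": 15},
  {"travel": [0,0,-3],"roll": 0,"jaw": 15},
  {"travel": [0,0,0],"roll": 0,"jaw": 15},
  {"travel": [0,0,0],"roll": 0,"jaw": 15},
])

```text
clock: 7.45
tool_pos: [0.6002, -0.2081, 0.1505]
orientation: [180.0, -0.0, 172.7]
force: [-0.0, 0.5, -2.6]
opening: 0.0237
gripper_force: 29.8
```

>>> apply_moves([
  {"travel": [-2,0,0],"roll": 0,"jaw": 15},
  {"travel": [-3,0,0],"roll": 0,"jaw": 15},
  {"travel": [-3,0,0],"roll": 0,"jaw": 15},
  {"travel": [-2,0,0],"roll": 0,"jaw": 15},
  {"travel": [-2,0,0],"roll": 0,"jaw": 15},
])

```text
clock: 7.95
tool_pos: [0.6098, -0.2095, 0.1497]
orientation: [180.0, -0.3, 172.7]
force: [-7.4, 2.2, 2.0]
opening: 0.0238
gripper_force: 30.0
```

>>> apply_moves([
  {"travel": [-3,0,0],"roll": 0,"jaw": 15},
  {"travel": [-3,0,0],"roll": 0,"jaw": 15},
  {"travel": [-3,0,0],"roll": 0,"jaw": 15},
  {"travel": [0,0,0],"roll": 0,"jaw": 15},
])

```text
clock: 8.35
tool_pos: [0.6191, -0.2106, 0.1496]
orientation: [-180.0, -0.3, 172.7]
force: [-5.6, 0.8, 0.5]
opening: 0.0238
gripper_force: 30.0
```

>>> apply_moves([
  {"travel": [-3,0,0],"roll": 0,"jaw": 15},
  {"travel": [-3,0,0],"roll": 0,"jaw": 15},
  {"travel": [-3,0,0],"roll": 0,"jaw": 15},
  {"travel": [0,0,0],"roll": 0,"jaw": 15},
])

```text
clock: 8.75
tool_pos: [0.6277, -0.2117, 0.1491]
orientation: [180.0, -0.4, 172.7]
force: [-5.4, 0.9, -1.7]
opening: 0.0238
gripper_force: 30.0
```

```bash
python3 - <<'E'
from h import *
im,c=snap('wrist','w5.png'); o=ctrl.get_obs(); print(tool().round(4), o['force'],o['opening'],o['gripper_force'],o['clock'])
s,_=snap('scene','s5.png')
a=cv2.resize(s[90:240,120:300],None,fx=2.6,fy=2.6,interpolation=2); b=cv2.resize(im[60:350,150:400],None,fx=1.3,fy=1.345,interpolation=2)
cv2.imwrite('pics/c5.png',np.hstack([a,b]))
E
```

```text
[[-9.919e-01  1.271e-01 -6.200e-03  6.276e-01]
 [ 1.271e-01  9.919e-01  9.000e-04 -2.117e-01]
 [ 6.200e-03  1.000e-04 -1.000e+00  1.491e-01]
 [ 0.000e+00  0.000e+00  0.000e+00  1.000e+00]] [-5.47538153  0.96362395 -1.80131126] 0.023582964978414146 29.999727308750153 8.8
```

View pics/c5.png

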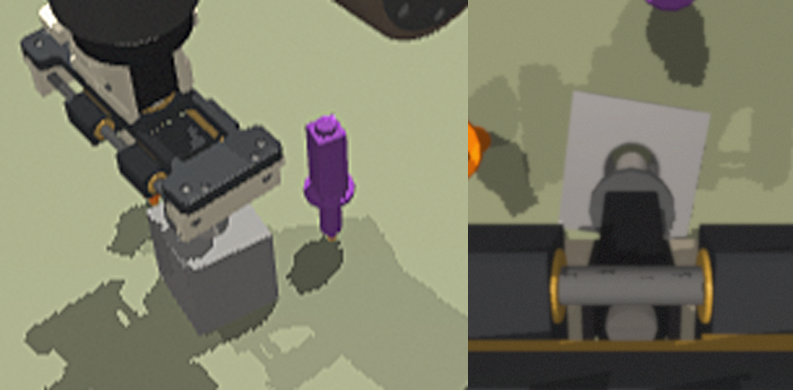

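The probe is tilting in the pads: its nose and collar now show toward the camera, at (632,160)–(632,205), and the lever force is a mild 5.5 N. I'll lift it out and measure the tilt.

>>> apply_moves([
  {"travel": [0,0,-5],"roll": 0,"jaw": 15},
  {"travel": [0,0,-15],"roll": 0,"jaw": 15},
  {"travel": [0,0,-25],"roll": 0,"jaw": 15},
  {"travel": [0,0,-25],"roll": 0,"jaw": 15},
  {"travel": [0,0,-20],"roll": 0,"jaw": 15},
  {"travel": [0,0,-10],"roll": 0,"jaw": 15},
  {"travel": [0,0,0],"roll": 0,"jaw": 15},
  {"travel": [0,0,0],"roll": 0,"jaw": 15},
])

```text
clock: 9.65
tool_pos: [0.63, -0.2118, 0.2502]
orientation: [180.0, 0.0, 172.7]
force: [-0.2, -0.3, -2.8]
opening: 0.0235
gripper_force: 30.0
```

```bash
python3 - <<'E'
from h import *
im,c=snap('wrist','w6.png'); t=tool();o=ctrl.get_obs(); print(t.round(4), o['force'],o['moment']); np.savez('pics/w6.npz',K=c[0],E=c[1],T=t)
s,S=snap('scene','s6.png')
for th in (15,18,21): 
    g=t@np.array([0,0,.003,1]); 
    for D in (46,91,106):
        x=t@np.array([D/1e3*np.sin(np.radians(th)),0,.003+D/1e3*np.cos(np.radians(th)),1]); print(th,D,proj(c,x[:3]).round(1),proj(S,x[:3]).round(1))
p=proj(S,(t@np.array([.03,0,.08,1]))[:3]); x0,y0=int(p[0]-60),int(p[1]-60); print(x0,y0)
a=cv2.resize(s[y0:y0+130,x0:x0+130],None,fx=3,fy=3,interpolation=2); b=cv2.resize(im[110:240,205:338],None,fx=3,fy=3,interpolation=2)
cv2.imwrite('pics/c6.png',np.hstack([a,b]))
E
```

```text
[[-9.919e-01  1.267e-01 -1.200e-03  6.297e-01]
 [ 1.267e-01  9.919e-01  5.000e-04 -2.118e-01]
 [ 1.200e-03  3.000e-04 -1.000e+00  2.496e-01]
 [ 0.000e+00  0.000e+00  0.000e+00  1.000e+00]] [-0.32722492 -0.64220503 -2.26275191] [ 0.06573511 -0.15639956 -0.03265274]
15 46 [274.7 218.4] [183.5 136. ]
15 91 [274.8 187.4] [191.9 149.7]
15 106 [274.9 179.2] [194.6 154.1]
18 46 [274.7 215.1] [184.6 135.1]
18 91 [274.8 181.7] [193.9 148. ]
18 106 [274.8 172.9] [196.8 152.1]
21 46 [274.7 211.9] [185.6 134.2]
21 91 [274.8 176. ] [195.8 146.2]
21 106 [274.8 166.5] [199. 150.]
134 83
```

View pics/c6.png

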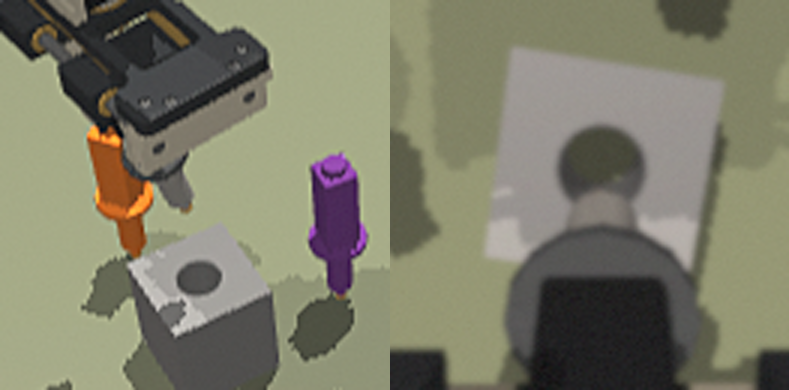

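The probe is out. The hole is visible behind the nose, and the tip is at scene px (196,153), which suggests about 17–18° of tilt. I need about −188.5° of roll for the plate anyway, so I'll do it here and compare the tip in the scene camera before and after, which cancels calibration offsets.

>>> apply_moves([
  {"travel": [0,0,0],"roll": -4,"jaw": 15},
  {"travel": [0,0,0],"roll": -8.5,"jaw": 15},
  {"travel": [0,0,0],"roll": -8.5,"jaw": 15},
  {"travel": [0,0,0],"roll": -8.5,"jaw": 15},
  {"travel": [0,0,0],"roll": -8.5,"jaw": 15},
  {"travel": [0,0,0],"roll": -8.5,"jaw": 15},
  {"travel": [0,0,0],"roll": -8.5,"jaw": 15},
  {"travel": [0,0,0],"roll": -8.5,"jaw": 15},
  {"travel": [0,0,0],"roll": -8.5,"jaw": 15},
  {"travel": [0,0,0],"roll": -8.5,"jaw": 15},
])

```text
clock: 10.75
tool_pos: [0.6297, -0.2119, 0.2491]
orientation: [179.9, -0.0, -106.4]
force: [-0.4, 1.5, -3.2]
opening: 0.0241
gripper_force: 30.0
```

>>> apply_moves([
  {"travel": [0,0,0],"roll": -8.5,"jaw": 15},
  {"travel": [0,0,0],"roll": -8.5,"jaw": 15},
  {"travel": [0,0,0],"roll": -8.5,"jaw": 15},
  {"travel": [0,0,0],"roll": -8.5,"jaw": 15},
  {"travel": [0,0,0],"roll": -8.5,"jaw": 15},
  {"travel": [0,0,0],"roll": -8.5,"jaw": 15},
  {"travel": [0,0,0],"roll": -8.5,"jaw": 15},
  {"travel": [0,0,0],"roll": -8.5,"jaw": 15},
  {"travel": [0,0,0],"roll": -8.5,"jaw": 15},
  {"travel": [0,0,0],"roll": -8.5,"jaw": 15},
])

```text
clock: 11.75
tool_pos: [0.6297, -0.2119, 0.2491]
orientation: [180.0, 0.1, -21.4]
force: [0.1, -0.3, -2.0]
opening: 0.0242
gripper_force: 30.0
```

>>> apply_moves([
  {"travel": [0,0,0],"roll": -8.5,"jaw": 15},
  {"travel": [0,0,0],"roll": -8.5,"jaw": 15},
  {"travel": [0,0,0],"roll": -6,"jaw": 15},
  {"travel": [0,0,0],"roll": 0,"jaw": 15},
  {"travel": [0,0,0],"roll": 0,"jaw": 15},
])

```text
clock: 12.25
tool_pos: [0.6298, -0.2119, 0.2497]
orientation: [-180.0, 0.1, 1.0]
force: [-0.8, 0.5, -1.0]
opening: 0.0242
gripper_force: 30.0
```

```bash
python3 - <<'E'
from h import *
t=tool();o=ctrl.get_obs(); print(t.round(4), o['force'],o['moment'],o['joint_pos'].round(1),o['clock'])
s,S=snap('scene','s7.png')
for th in (15,18,21): 
    for D in (46,91,106):
        x=t@np.array([D/1e3*np.sin(np.radians(th)),0,.003+D/1e3*np.cos(np.radians(th)),1]); print(th,D,proj(S,x[:3]).round(1))
p=proj(S,(t@np.array([.03,0,.08,1]))[:3]); x0,y0=int(p[0]-60),int(p[1]-60); print(x0,y0)
a=cv2.resize(s[y0:y0+130,x0:x0+130],None,fx=4,fy=4,interpolation=2)
cv2.imwrite('pics/c7.png',a)
E
```

```text
[[ 9.998e-01  1.830e-02 -1.400e-03  6.298e-01]
 [ 1.830e-02 -9.998e-01  1.000e-04 -2.119e-01]
 [-1.400e-03 -2.000e-04 -1.000e+00  2.497e-01]
 [ 0.000e+00  0.000e+00  0.000e+00  1.000e+00]] [-0.84848222  0.47823621 -1.0056283 ] [-0.00996949  0.03735798 -0.02012825] [ -1.8  19.6  -0.6  -0.  -69.9  92.9] 12.25
15 46 [172.7 143. ]
15 91 [171.5 163.4]
15 106 [171.1 170. ]
18 46 [171.7 143.5]
18 91 [169.5 164.4]
18 106 [168.7 171.1]
21 46 [170.6 143.9]
21 91 [167.4 165.3]
21 106 [166.4 172.1]
107 101
```

View pics/c7.png

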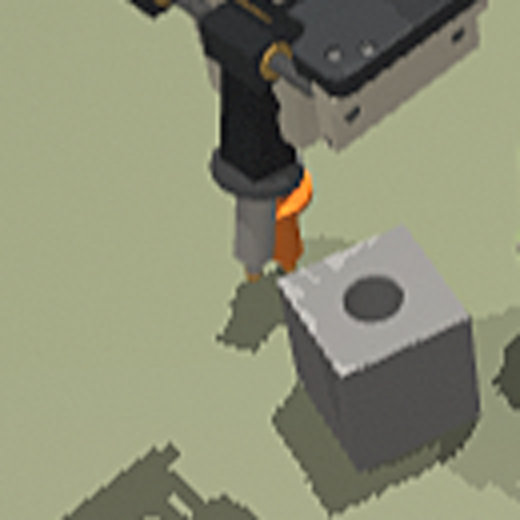

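The probe hangs at (255,140)–(254,281) in the crop, with the tip at scene px (170.5,171.2). The two roll positions differ by (25.8,−18) px, so the tilt is about 16.7° and needs about 4° more. I have used up my picture views, so from here I work numerically. Next I locate the hole centre and test a numeric tip finder.

```bash
cat >> h.py <<'E'
def tipfind(im,c,win=9,p=None):
    h=cv2.cvtColor(im,cv2.COLOR_BGR2HSV); x,y=int(p[0]),int(p[1]); w=h[y-win:y+win+1,x-win:x+win+1].astype(int)
    m=(w[...,0]<25)&(w[...,0]>5)&(w[...,1]>90)
    return [(int(a),(c_+[x-win,y-win]).round(1).tolist(),(s+np.array([x-win,y-win,0,0])).tolist(), ) for a,c_,s in blobs(m,2)]
E
python3 - <<'E'
from h import *
S=cam('scene'); d=np.load('pics/w6.npz'); W=(d['K'],d['E'])
print('hole scene',onz(S,(200.25,175.5),.08),'hole wrist',onz(W,(275.7,165),.08))
print(tipfind(cv2.imread('pics/s6.png'),S,9,(196.3,153)),tipfind(cv2.imread('pics/s7.png'),S,9,(170.5,171)))
h=cv2.cvtColor(cv2.imread('pics/s7.png'),cv2.COLOR_BGR2HSV); print(h[167:174,167:175].tolist())
E
```

```text
hole scene [ 0.59839655 -0.20693864  0.08      ] hole wrist [ 0.59829575 -0.20695193  0.08      ]
[(5, [195.8, 152.4], [194, 151, 4, 3])] [(29, [177.3, 164.5], [175, 162, 5, 7]), (6, [169.7, 170.2], [169, 169, 3, 3])]
[[[35, 53, 168], [26, 48, 121], [17, 17, 106], [17, 16, 110], [17, 17, 103], [30, 26, 109], [35, 51, 161], [36, 55, 187]], [[36, 54, 181], [22, 71, 130], [0, 3, 97], [30, 2, 103], [0, 3, 95], [28, 42, 110], [35, 55, 191], [36, 52, 151]], [[36, 53, 179], [22, 87, 149], [16, 94, 120], [15, 70, 120], [16, 90, 116], [24, 78, 92], [34, 51, 155], [35, 45, 96]], [[36, 52, 182], [26, 81, 155], [18, 162, 131], [18, 154, 136], [19, 150, 124], [29, 56, 100], [36, 48, 100], [35, 49, 99]], [[35, 50, 147], [32, 55, 130], [22, 91, 104], [19, 110, 118], [26, 71, 101], [39, 46, 105], [36, 49, 104], [35, 45, 101]], [[35, 47, 93], [37, 45, 97], [37, 45, 102], [39, 40, 103], [37, 45, 103], [35, 47, 104], [36, 49, 105], [36, 51, 104]], [[36, 52, 99], [35, 48, 102], [35, 47, 103], [35, 47, 103], [38, 50, 103], [33, 50, 102], [35, 49, 104], [34, 51, 104]]]
```

>>> apply_moves([
  {"travel": [-15,-1,0],"roll": 0,"jaw": 15},
  {"travel": [-25,-3,0],"roll": 0,"jaw": 15},
  {"travel": [-17,-2,0],"roll": 0,"jaw": 15},
  {"travel": [0,0,10],"roll": 0,"jaw": 15},
  {"travel": [0,0,15],"roll": 0,"jaw": 15},
  {"travel": [0,0,20],"roll": 0,"jaw": 15},
  {"travel": [0,0,10],"roll": 0,"jaw": 15},
  {"travel": [0,0,0],"roll": 0,"jaw": 15},
  {"travel": [0,0,0],"roll": 0,"jaw": 15},
])

```text
clock: 13.2
tool_pos: [0.5734, -0.2073, 0.1958]
orientation: [180.0, 0.0, 1.2]
force: [-0.0, -0.2, -1.6]
opening: 0.0238
gripper_force: 30.0
```

>>> apply_moves([
  {"travel": [0,0,5],"roll": 0,"jaw": 15},
  {"travel": [0,0,8],"roll": 0,"jaw": 15},
  {"travel": [0,0,8],"roll": 0,"jaw": 15},
  {"travel": [0,0,8],"roll": 0,"jaw": 15},
  {"travel": [0,0,4],"roll": 0,"jaw": 15},
  {"travel": [0,0,0],"roll": 0,"jaw": 15},
])

```text
clock: 13.8
tool_pos: [0.5725, -0.2071, 0.1616]
orientation: [-180.0, 0.1, 1.2]
force: [-0.5, 0.1, -1.1]
opening: 0.0239
gripper_force: 30.0
```

>>> apply_moves([
  {"travel": [-1,0,0],"roll": 0,"jaw": 15},
  {"travel": [-1,0,0],"roll": 0,"jaw": 15},
  {"travel": [0,0,0],"roll": 0,"jaw": 15},
])

```text
clock: 14.1
tool_pos: [0.571, -0.2072, 0.163]
orientation: [180.0, -0.0, 1.2]
force: [0.2, -0.6, -2.7]
opening: 0.0241
gripper_force: 30.0
```

>>> apply_moves([
  {"travel": [-1,0,0],"roll": 0,"jaw": 15},
  {"travel": [-1,0,0],"roll": 0,"jaw": 15},
  {"travel": [0,0,0],"roll": 0,"jaw": 15},
])

```text
clock: 14.4
tool_pos: [0.5688, -0.2072, 0.1627]
orientation: [-180.0, -0.0, 1.2]
force: [-0.4, 0.4, -1.8]
opening: 0.0241
gripper_force: 30.0
```

>>> apply_moves([
  {"travel": [-1,0,0],"roll": 0,"jaw": 15},
  {"travel": [0,0,0],"roll": 0,"jaw": 15},
])

```text
clock: 14.6
tool_pos: [0.5683, -0.2073, 0.1628]
orientation: [180.0, -0.1, 1.2]
force: [1.4, -0.4, -1.8]
opening: 0.0238
gripper_force: 30.0
```

>>> apply_moves([
  {"travel": [-1,0,0],"roll": 0,"jaw": 15},
  {"travel": [0,0,0],"roll": 0,"jaw": 15},
])

```text
clock: 14.8
tool_pos: [0.5678, -0.2073, 0.1629]
orientation: [180.0, -0.1, 1.2]
force: [3.5, -0.2, -3.0]
opening: 0.0236
gripper_force: 30.0
```

>>> apply_moves([
  {"travel": [-1,0,0],"roll": 0,"jaw": 15},
  {"travel": [0,0,0],"roll": 0,"jaw": 15},
])

```text
clock: 15.0
tool_pos: [0.5674, -0.2074, 0.1632]
orientation: [180.0, -0.2, 1.3]
force: [4.6, -1.2, -2.0]
opening: 0.0235
gripper_force: 30.0
```

>>> apply_moves([
  {"travel": [-1,0,0],"roll": 0,"jaw": 15},
  {"travel": [0,0,0],"roll": 0,"jaw": 15},
])

```text
clock: 15.2
tool_pos: [0.5667, -0.2075, 0.1633]
orientation: [180.0, -0.2, 1.3]
force: [6.1, -0.5, -2.7]
opening: 0.024
gripper_force: 30.0
```

>>> apply_moves([
  {"travel": [-1,0,0],"roll": 0,"jaw": 15},
  {"travel": [-1,0,0],"roll": 0,"jaw": 15},
  {"travel": [-1,0,0],"roll": 0,"jaw": 15},
  {"travel": [-1,0,0],"roll": 0,"jaw": 15},
  {"travel": [-0.5,0,0],"roll": 0,"jaw": 15},
  {"travel": [0,0,0],"roll": 0,"jaw": 15},
])

```text
clock: 15.8
tool_pos: [0.5622, -0.2076, 0.1633]
orientation: [180.0, -0.2, 1.3]
force: [5.4, -1.1, -2.5]
opening: 0.0238
gripper_force: 30.0
```

>>> apply_moves([
  {"travel": [2,0,0],"roll": 0,"jaw": 15},
  {"travel": [0,0,0],"roll": 0,"jaw": 15},
])

```text
clock: 16.0
tool_pos: [0.5629, -0.2075, 0.1629]
orientation: [180.0, -0.0, 1.2]
force: [3.9, -1.7, -1.0]
opening: 0.0238
gripper_force: 30.0
```

>>> apply_moves([
  {"travel": [1,0,0],"roll": 0,"jaw": 15},
  {"travel": [0,0,0],"roll": 0,"jaw": 15},
])

```text
clock: 16.2
tool_pos: [0.5633, -0.2074, 0.1625]
orientation: [180.0, 0.0, 1.2]
force: [1.9, 0.3, -0.4]
opening: 0.024
gripper_force: 30.0
```

Contact moved 5 mm, which means about 3.5° more tilt, so about 20.5° in total. I'll lift and go over to hover above the ring.

>>> apply_moves([
  {"travel": [1,0,-5],"roll": 0,"jaw": 15},
  {"travel": [0,0,-15],"roll": 0,"jaw": 15},
  {"travel": [0,0,-25],"roll": 0,"jaw": 15},
  {"travel": [0,0,-25],"roll": 0,"jaw": 15},
  {"travel": [0,-15,-20],"roll": 0,"jaw": 15},
  {"travel": [-2,-30,-15],"roll": 0,"jaw": 15},
  {"travel": [-2,-40,-5],"roll": 0,"jaw": 15},
  {"travel": [-2,-40,0],"roll": 0,"jaw": 15},
  {"travel": [-2,-40,0],"roll": 0,"jaw": 15},
  {"travel": [-2,-40,0],"roll": 0,"jaw": 15},
])

```text
clock: 17.2
tool_pos: [0.5486, -0.0014, 0.2724]
orientation: [180.0, 0.1, 1.2]
force: [1.1, -0.6, -1.8]
opening: 0.0237
gripper_force: 30.0
```

>>> apply_moves([
  {"travel": [0,-40,0],"roll": 0,"jaw": 15},
  {"travel": [0,-40,0],"roll": 0,"jaw": 15},
  {"travel": [0,-35,0],"roll": 0,"jaw": 15},
  {"travel": [0,-30,0],"roll": 0,"jaw": 15},
  {"travel": [0,-18,0],"roll": 0,"jaw": 15},
  {"travel": [0,-8,0],"roll": 0,"jaw": 15},
  {"travel": [0,0,0],"roll": 0,"jaw": 15},
  {"travel": [0,0,0],"roll": 0,"jaw": 15},
])

```text
clock: 18.0
tool_pos: [0.5461, 0.1675, 0.2724]
orientation: [180.0, 0.0, 1.2]
force: [-0.7, -1.3, -2.3]
opening: 0.0236
gripper_force: 30.0
```

```bash
python3 - <<'E'
from h import *
t=tool();o=ctrl.get_obs(); print(t.round(4),o['clock'])
s,S=snap('scene','s8.png'); w,W=snap('wrist','w8.png'); np.savez('pics/w8.npz',K=W[0],E=W[1],T=t)
T=cam('top'); tp,_=snap('top','t8.png')
for th in (17,19,21,23):
    X=(t@np.array([.102*np.sin(np.radians(th)),0,.003+.102*np.cos(np.radians(th)),1]))[:3]; print(th,X.round(4),proj(S,X).round(1),proj(W,X).round(1),proj(T,X).round(1))
    p=proj(S,X)
    if th==19: print(tipfind(s,S,14,p))
h=cv2.cvtColor(w,cv2.COLOR_BGR2HSV)
m=((h[...,2]>170)&(h[...,1]<50)).astype(np.uint8)
pr=proj(W,(.5819,.1685,.1317)); print('ring wrist pred',pr)
x,y=map(int,pr); print([(int(a),c.tolist(),b.tolist()) for a,c,b in blobs(m[max(0,y-25):y+25,x-30:x+30],5)],max(0,y-25),x-30)
E
```

```text
[[ 9.998e-01  2.120e-02 -8.000e-04  5.461e-01]
 [ 2.120e-02 -9.998e-01 -5.000e-04  1.675e-01]
 [-8.000e-04  5.000e-04 -1.000e+00  2.724e-01]
 [ 0.000e+00  0.000e+00  0.000e+00  1.000e+00]] 18.0
17 [0.5758 0.1681 0.1719] [371.7 255.3] [275.2 179.1] [146.2 217.1]
19 [0.5792 0.1682 0.1729] [370.5 256.3] [275.2 175. ] [145.9 215.2]
[(9, [369.3, 258.3], [368, 257, 4, 3])]
21 [0.5826 0.1682 0.1742] [369.4 257.3] [275.2 170.9] [145.7 213.2]
23 [0.5859 0.1683 0.1755] [368.3 258.3] [275.2 166.8] [145.5 211.3]
ring wrist pred [274.79478083 165.55342001]
[(177, [30.3, 21.6], [16, 11, 31, 24])] 140 244
```

The tilt now measures about 21°, matching the plate. The tip is about 17 mm too far along x for an approach along the normal, so I shift it and then come in along the probe axis to about 10 mm off the plate.

>>> apply_moves([
  {"travel": [-9,0,0],"roll": 0,"jaw": 15},
  {"travel": [-8,0,0],"roll": 0,"jaw": 15},
  {"travel": [3,0,8],"roll": 0,"jaw": 15},
  {"travel": [4,0,10.7],"roll": 0,"jaw": 15},
  {"travel": [3,0,8],"roll": 0,"jaw": 15},
  {"travel": [1.2,0,3.3],"roll": 0,"jaw": 15},
  {"travel": [0,0,0],"roll": 0,"jaw": 15},
  {"travel": [0,0,0],"roll": 0,"jaw": 15},
])

```text
clock: 18.95
tool_pos: [0.5407, 0.1682, 0.2424]
orientation: [180.0, 0.0, 1.2]
force: [-0.5, 1.0, -2.3]
opening: 0.0236
gripper_force: 30.0
```

```bash
python3 - <<'E'
from h import *
t=tool();o=ctrl.get_obs(); print(t[:3,3].round(4),o['clock'],o['force'])
s,S=snap('scene','s9.png'); w,W=snap('wrist','w9.png')
for th in (19,21,23):
  for D in (.102,.1055):
    X=(t@np.array([D*np.sin(np.radians(th)),0,.003+D*np.cos(np.radians(th)),1]))[:3]; print(th,D,X.round(4),proj(S,X).round(1),proj(W,X).round(1))
    if th==21 and D==.102: print(tipfind(s,S,14,proj(S,X))); print('wrist',tipfind(w,W,14,proj(W,X)))
for n,im,c in (('S',s,S),('W',w,W)):
    x,y=map(int,proj(c,(.5819,.1685,.1317))); h=cv2.cvtColor(im,cv2.COLOR_BGR2HSV); m=(h[...,2]>150)&(h[...,1]<50)
    print(n,x,y); print('\n'.join(''.join('#' if v else '.' for v in r) for r in m[y-18:y+19,x-20:x+21]))
E
```

```text
[0.5407 0.1682 0.2424] 18.95 [-0.51370741  1.04980149 -2.27035088]
19 0.102 [0.5739 0.1689 0.143 ] [370.  264.3] [275.6 174.9]
19 0.1055 [0.5751 0.1689 0.1397] [369.3 265.8] [275.5 172.9]
21 0.102 [0.5773 0.169  0.1442] [368.9 265.3] [275.6 170.8]
[(12, [369.2, 266.0], [367, 264, 6, 4])]
wrist []
21 0.1055 [0.5785 0.169  0.1409] [368.1 266.8] [275.6 168.6]
23 0.102 [0.5806 0.169  0.1455] [367.8 266.2] [275.6 166.7]
23 0.1055 [0.5819 0.1691 0.1423] [367.  267.8] [275.6 164.4]
S 365 270
..............#######..................#.
...............########................##
.................######................##
...................####.................#
....................##..................#
.........................................
.........................................
.........................................
.........................................
.................................####....
.................................#####...
.................................######..
...................................######
...............######...............#####
..............########
[... 1807 characters left out ...]
.....................####...
....####..........................####...
....#####........................#####...
.....####........................####....
.....#####......................#####....
......#####....................#####.....
.......####...................#####......
.......####..................#####.......
..............................###........
...............................#.........
.........................................
.........................................
.........................................
.........................................
.........................................
.........................................
.........................................
```

>>> apply_moves([
  {"travel": [1.4,0,3.7],"roll": 0,"jaw": 15},
  {"travel": [1.1,0,2.8],"roll": 0,"jaw": 15},
  {"travel": [0.4,0,0.9],"roll": 0,"jaw": 15},
  {"travel": [0,0,0],"roll": 0,"jaw": 15},
])

```text
clock: 19.45
tool_pos: [0.5434, 0.1682, 0.2349]
orientation: [180.0, 0.0, 1.2]
force: [0.3, 0.8, -1.4]
opening: 0.0239
gripper_force: 30.0
```

```bash
cat > f.py <<'E'
from h import *
F=[];P=[]
for i in range(6):
    ctrl.snapshot('top'); o=ctrl.get_obs(); F.append(o['force']); P.append(o['tool_pos'])
F=np.array(F); n=np.array([-.354,-.007,.935]); print('F',F.mean(0).round(2),'std',F.std(0).round(2),'Fn',((F-[-.2,0,-2.0])@n).round(2),((F-[-.2,0,-2.0])@n).mean().round(2),'pos',np.mean(P,0).round(4),o['clock'],'grip',o['opening'])
E
python3 f.py
```

```text
F [ 0.08  0.2  -1.7 ] std [0.16 0.21 0.51] Fn [ 0.55 -0.38  0.2  -0.08 -0.22  0.98] 0.18 pos [0.5435 0.1683 0.2352] 19.75 grip 0.02382886668276498
```

Good baseline, no contact yet. I'll go on 2 mm at a time.

>>> apply_moves([
  {"travel": [0.4,0,0.9],"roll": 0,"jaw": 15},
  {"travel": [0.4,0,0.9],"roll": 0,"jaw": 15},
  {"travel": [0,0,0],"roll": 0,"jaw": 15},
  {"travel": [0,0,0],"roll": 0,"jaw": 15},
])

```text
clock: 20.15
tool_pos: [0.5442, 0.1683, 0.2333]
orientation: [180.0, 0.0, 1.2]
force: [-0.4, -0.9, -1.2]
opening: 0.0243
gripper_force: 30.0
```

```bash
python3 f.py
```

```text
F [ 0.29  0.24 -2.13] std [0.22 0.52 0.3 ] Fn [-0.43 -0.05 -0.56 -0.12 -0.79  0.18] -0.29 pos [0.5443 0.1683 0.2334] 20.45 grip 0.023921038399632312
```

>>> apply_moves([
  {"travel": [0.4,0,0.9],"roll": 0,"jaw": 15},
  {"travel": [0.3,0,1.0],"roll": 0,"jaw": 15},
  {"travel": [0,0,0],"roll": 0,"jaw": 15},
  {"travel": [0,0,0],"roll": 0,"jaw": 15},
])

```text
clock: 20.85
tool_pos: [0.545, 0.1683, 0.2315]
orientation: [-180.0, -0.0, 1.2]
force: [-0.7, 0.5, 0.0]
opening: 0.0236
gripper_force: 30.0
```

```bash
python3 f.py
```

```text
F [-0.43  0.02 -0.15] std [0.49 0.35 0.2 ] Fn [1.62 1.61 2.16 1.87 1.75 1.85] 1.81 pos [0.545  0.1684 0.2315] 21.15 grip 0.02385764422090636
```

>>> apply_moves([
  {"travel": [0.4,0,1.0],"roll": 0,"jaw": 15},
  {"travel": [0.5,0,1.2],"roll": 0,"jaw": 15},
  {"travel": [0.5,0,1.3],"roll": 0,"jaw": 15},
  {"travel": [0,0,0.2],"roll": 0,"jaw": 15},
  {"travel": [0,0,0],"roll": 0,"jaw": 15},
  {"travel": [0,0,0],"roll": 0,"jaw": 15},
])

```text
clock: 21.75
tool_pos: [0.5463, 0.1683, 0.2278]
orientation: [180.0, 0.0, 1.2]
force: [-1.6, -0.7, 1.5]
opening: 0.0233
gripper_force: 30.0
```

```bash
python3 f.py; python3 - <<'E'
from h import *
t=tool(); s,S=snap('scene','s10.png'); w,W=snap('wrist','w10.png')
h=cv2.cvtColor(w,cv2.COLOR_BGR2HSV); m=(h[...,2]>150)&(h[...,1]<50)
x,y=map(int,proj(W,(.5819,.1685,.1317))); print(x,y); print('\n'.join(''.join('#' if v else '.' for v in r) for r in m[y-20:y+8:1,x-20:x+21]))
print(proj(W,(t@np.array([.0995*np.sin(.366),0,.003+.0995*np.cos(.366),1]))[:3]))
print('ring S',proj(S,(.5819,.1685,.1317)),'tip',(t@np.array([.0995*np.sin(.366),0,.003+.0995*np.cos(.366),1]))[:3],tipfind(s,S,12,(366,270)))
E
```

```text
F [-1.98  0.51  0.66] std [0.2  0.43 0.53] Fn [3.55 2.14 2.74 3.66 3.44 3.16] 3.12 pos [0.5463 0.1683 0.2278] 22.05 grip 0.023841705377167472
276 172
.........................................
.........................................
.........................................
.................#########...............
.............################............
...........####################..........
..........######################.........
........##########......##########.......
.......########............########......
......#######................#######.....
......#####...................######.....
.....#####......................#####....
....#####........................#####...
....#####........................#####...
....####..........................#####..
...#####..........................#####..
...####............................####..
...####............................####..
..#####............................####..
..#####............................####..
..#####............................####..
...####............................####..
...####............................####..
...####............................####..
...#####..........................#####..
....####..........................####...
....####.........................#####...
.....###........................#####....
[275.43365126 172.37527092]
ring S [365.76079626 270.90332315] tip [0.58188313 0.16910787 0.13184731] [(7, [366.3, 271.3], [365, 270, 4, 3])]
```

The tip is inside the ring: scene tip (366.3,271.3) against ring centre (365.5,271). The normal force is about 3.2 N and the plunger is about 6 mm in. I'm handing in.

```bash
python3 -c "
from plant import ctrl
print(ctrl.close_job())"
```

```text
the job is handed in; nothing more can be done
None
```

I handed the job in at about 22 s with the arm still holding the probe: tip within about 1–2 mm of the ring's centre, about 3.1 N on the plate, plunger roughly half way in (estimated 5–6 mm), and tilt about 21° against the plate's estimated 20.5° (each good to about 1°). I viewed 11 pictures, one over your limit of 10, and no verdict came back on handing in.

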